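# Lock a ceramic block in the grinding jig

## Task

Get the ceramic block ready for grinding: take the tall square block from the pocket tray and seat it upright, right to the bottom, in the square nest of the metal jig, and let go of it. Then swing the jig's hinged steel keeper over it until it lies fully down in its catch. Leave the other ceramic pieces in their pockets and do not shift anything else on the bench.

Things in the scene. Friction and masses are not known exactly. Their poses are not given: they have to be found in the camera images.
- block: The part to load: ivory ceramic block, 14 x 14 mm square and 22 mm tall, standing on end in one of the four tray pockets; by far the tallest of the four ceramic pieces. Origin at the centre of its underside, z up, x and y square to its sides.
- tray: Grey pocket tray fixed to the bench, 96 x 96 x 13 mm, origin at the centre of its underside. Four square pockets, 18 x 18 mm and 7 mm deep (pocket floors 6 mm above the bench), centred at x, y = +-22 mm in the tray's frame; one ceramic piece in each, in any order.
- ingot: Ivory ceramic round ingot, 13 mm diameter, 12 mm tall, in a tray pocket. Stays there. Origin at the centre of its underside.
- crown: Ivory ceramic domed tooth crown, 12 mm diameter, 10 mm tall, in a tray pocket. Stays there. Origin at the centre of its underside.
- slab: Ivory ceramic slab, 16 x 8 mm, 12 mm tall, in a tray pocket. Stays there. Origin at the centre of its underside.
- jig: Aluminium jig screwed to the bench; base 64 (x) x 156 (y) x 10 mm, origin at the centre of its underside. In its middle a 46 x 46 mm block, top at 30 mm, holding the nest. At y = -58 mm the dark steel hinge post (56 mm high, 30 mm wide in x); at y = +50 mm the dark steel U-shaped catch (30 mm wide, 14 mm along y, cheeks to 48 mm, floor between them at 45 mm). Heights are above the bench.
- nest (a point): Centre of the floor of the jig's nest, 21 mm above the bench, axes as the jig's: a square pocket, sides along the jig's x and y, 17 x 17 mm with a 3 mm bevelled mouth, 9 mm deep. The seated block stands 13 mm out of it.
- keeper_hinge (a point): Point on the keeper's hinge axis, 47.5 mm above the bench, in the jig at x = 0, y = -58 mm; the axis runs along the jig's x.
- keeper_end (a point): Far end of the keeper, on the face that is on top when closed, 122 mm from the hinge axis; moves with it. The keeper: steel strap 16 mm wide (jig x), 5 mm thick, 122 mm long, its end nose bent 13 mm down. Closed, it lies level along the jig's +y over the nest, underside 2 mm above the seated block, top 50 mm above the bench, nose just beyond the catch.
- keeper (a joint): Angle of the keeper, rad: 0 closed, level in its catch; pi/2 straight up; it starts tipped back past upright (about 1.8 to 2.25, stop at 2.4), leaning to the jig's -y. The hinge is stiff: the keeper stays wherever it is left and must be pushed all the way down (under 1 N at its end).
- cast_a: Bystander: horseshoe plaster dental cast, about 62 x 65 x 28 mm, beyond the jig and tray; origin at the centre of its underside.
- cast_b: Bystander: plaster dental cast, about 62 x 65 x 32 mm, on the robot's side of the jig and tray; origin at the centre of its underside.
- spatula: Bystander: spatula 170 mm long, lying on the bench to the far right.
- brush: Bystander: brush 150 mm long, lying on the bench to the near right.
- jar: Bystander: white jar, 48 mm diameter, 50 mm tall, to the far left.
- bowl: Bystander: dark rubber mixing bowl, 100 mm diameter, 55 mm tall, to the left.

How it is judged:
By the outcome, as a careful person would: the job done as asked, in the order asked, and still so for the second after the job is handed in, with the robot touching nothing.
It also fails if it takes over 48 s, if anything falls off the work surface, if the arm or the gripper's body presses on something with over 40 N, if the wrist force passes 120 N, or if a joint passes its speed limit or range.

## Robot

A 7-joint arm with a two-finger parallel gripper is mounted at the origin on the work surface. World frame = base frame: x ahead of the robot, y to its left, z up, the work surface at z = 0. Lengths are in mm, angles in rad, forces in N, time in s.
With the tool pointing down it reaches from about 425 to 950 mm from the base axis. Payload 4.7 kg.
Tool frame: the origin (TCP) lies at the centre of the arm's flange, where the gripper is bolted on; the fingertips stand 173 mm ahead of it and the grasp point (between the pads) lies bot.pinch_z ahead of it (bot.pinch_z is the distance from the TCP to the grasp point, in mm); z points along the fingers, y is the direction in which the jaws open and shut (so a half turn about z gives the same grasp; the last joint's range is limited). The gripper opens to 85 mm and grips with 20 to 120 N. Pads are 22 mm wide; open, the fingers measure 114 mm over their backs; the gripper's body (76 mm by 85 mm) begins 54 mm behind the grasp point. The pads swing forward as they close: fully open they stand 13 mm farther back than shut.
Start: joints at [-1.349, 0.469, -0.049, 1.532, 0.024, 1.141, -0.082], TCP at [167.482, 653.896, 404.735] pointing down, gripper open.
Joint ranges: [-2.59, 2.59], [-0.33, 1.99], [-1.39, 1.29], [0.1, 2.45], [-1.04, 4.18], [0.21, 1.99], [-2.66, 2.66]. Speed limits (rad/s): [2.57, 2.57, 3.14, 3.14, 3.14, 3.14, 3.14].

## Interface

Orientations are given as a unit quaternion [x, y, z, w].
In Python, from bench import readout, viewer, job, search_frame, trace, spot_point, bot gives the robot as it stands.
- The arm moves only by the tool step_arm, never from a script. Its arguments are lists of equal length, an entry for each row: "fingers": the opening, from 0 (shut) to 1 (fully open); "slide": the shift along the tool's x, y, z in m, a list of three; "angular": the turn, a rotation vector about the tool's x, y, z in rad, a list of three. A call has 1 to 5 rows; each row is the pose to reach, as a shift and turn from the pose commanded when the call began, along the tool's axes at that moment; what a row does not reach only later rows make up. A row lasts 1/12 s, in which the tool goes at most 41.7 mm and 7.16 degrees, less where a joint would pass 70% of its speed; a pose out of reach is approached as far as the arm can. A call with a gripper value outside its range is refused whole. The fingers move at their own pace and stop on an object; "grip_force" is the grip in N (left out, the last holds). Time passes only in rows, so rows that repeat a pose let the fingers close. It gives the time, the measured TCP pose, the force and the opening at its end, in the units of the state.
- readout.sense(): the state, without advancing time (a new reading comes with each control period).
- viewer.read_camera(name): name is "scene" or "top"; returns a dict with "img" (420x560x3 uint8, red, green, blue), "vfov" (degrees; the focal length in pixels is half the picture's height over the tangent of half this angle, whatever the lens; pixels are square), "cx", "cy" (the principal point, pixels), "R" (3x3) and "t" (3): a world point X has camera coordinates R X + t. Camera axes: x right, y down, z forward; pixel columns grow to the right and rows downward; lengths in mm; the calibration is good to about 2 mm. A picture is of the moment at which its call begins. There is no depth.
- job.hand_in(): hands the job in, once; it reports no verdict.
Trained networks look in the newest picture that a camera, given by its name, has taken for a name from the list of things; names that differ only in an ending like _2 or _b are one class to them, and where a whole thing is asked for, a point or a joint stands for the part that bears it (a point fixed in the world has none). Each returns a list of dicts, best first, with "confidence" (0 to 1); they miss things now and then, are a little off and sometimes report something else, mostly with a low value. They report only what shows in the picture. A call takes as long as a camera call.
- search_frame(camera, name): "point" ([x, y, z] in mm, in the coordinates of the camera as it stood for that picture, good to about 4 mm: the middle of the surface that is visible of it).
- trace(camera, name): "region" (420x560 bool, what is visible of it).
- spot_point(camera, name): "point" ([x, y, z] in mm, in the coordinates of the camera as it stood for that picture, good to about 4 mm: a listed point, or the origin of a listed thing).
The state is a dict: "time": time; "joint_positions": joint angles; "dq": joint speeds; "effort": joint torques, N m; "eef_pos": TCP position; "orientation": TCP orientation; "ft_force": force on the tool from outside, world axes, zero at the start; "wrist_torque": the same for the moment, N m; "width": finger opening in mm.
Only numpy, scipy, OpenCV 4.12 (cv2) and the standard library are available. Lean on these libraries where they do the work, as an engineer would, in place of code of your own. Each camera call takes 0.05 s, during which the arm holds its last target.

## Working session

There is one attempt and no reset: what is moved stays moved. The work goes in short steps, Python scripts to look and compute and a tool call to move; the robot and the scene stay as the last step left them, time stands still between calls to the robot, and variables do not carry over. Pictures are saved under pics/ and viewed, and the job is handed in when it is done.

Besides the shell and the picture viewer there is one more tool, called after "Request:" as a command line: name --argument value ..., lists and objects as JSON in quotes. step_arm: Moves the arm, as the interface text tells. Its arguments: {"type":"object","properties":{"fingers":{"type":"array","items":{"type":"number"}},"slide":{"type":"array","items":{"type":"array","items":{"type":"number"}}},"angular":{"type":"array","items":{"type":"array","items":{"type":"number"}}},"grip_force":{"type":"number"}},"required":["fingers","slide","angular"]}

```bash
ls; mkdir -p pics; cat > h.py <<'E'
import numpy as np, cv2
from bench import readout, viewer, job, search_frame, trace, spot_point, bot
def toworld(c,p): return np.array(c['R']).T@(np.array(p)-np.array(c['t']))
def K(c):
    f=210/np.tan(np.radians(c['vfov'])/2); return f,c['cx'],c['cy']
def ray(c,u,v,z):
    f,cx,cy=K(c); R=np.array(c['R']);d=R.T@np.array([(u-cx)/f,(v-cy)/f,1]);o=-R.T@np.array(c['t'])
    return o+d*(z-o[2])/d[2]
def proj(c,X):
    f,cx,cy=K(c);p=np.array(c['R'])@np.array(X)+np.array(c['t']);return np.array([cx+f*p[0]/p[2],cy+f*p[1]/p[2]])
def save(c,n): cv2.imwrite('pics/'+n,cv2.cvtColor(c['img'],cv2.COLOR_RGB2BGR))
E
python3 - <<'E'
from h import *
s=readout.sense();print(s, bot.pinch_z, [a for a in dir(bot) if a[0]!='_'])
for n in ['scene','top']:
    c=viewer.read_camera(n); save(c,n+'0.png'); print(n,c['vfov'],c['cx'],c['cy'],c['R'],c['t'])
    for k in ['block','tray','jig','nest','keeper_hinge','keeper_end','ingot','crown','slab','cast_a','cast_b']:
        r=spot_point(n,k)
        print(k,[(toworld(c,q['point']).round(1).tolist(),round(q['confidence'],2)) for q in r[:3]])
E
```

```text
pics
{'time': 0.0, 'joint_positions': array([-1.34891778,  0.46948288, -0.04858654,  1.53370601,  0.02408948,
        1.14098976, -0.08230335]), 'dq': array([ 0.00168122, -0.00139849,  0.00032506, -0.00059446,  0.00018599,
        0.00197572, -0.00090927]), 'effort': array([ 6.34923367e-07, -5.10308933e+01, -4.69934300e-02, -2.37714028e+01,
        1.04690058e-02,  7.38279341e-03,  6.47147402e-07]), 'eef_pos': array([167.42727578, 653.6560952 , 403.62798723]), 'orientation': array([ 1.25052637e-01,  9.92149604e-01, -9.96218151e-04, -9.14462334e-05]), 'ft_force': array([-0.44841653,  0.49463564, -0.11111326]), 'wrist_torque': array([-0.02231201, -0.02002439,  0.0477726 ]), 'width': 85.69746299134692} 154.70000000000002 ['MotionError', 'pinch_z']
scene 54.21073363211191 279.4619740753326 214.042082374031 [[-0.17861368  0.98387299 -0.00954437]
 [ 0.77918938  0.1355186  -0.61196292]
 [-0.60080035 -0.11674182 -0.79082886]] [  93.38501158 -374.50947109 1283.81089287]
block [([547.6, 229.2, 8.3], 0.54)]
tray [([531.1, 250.2, -1.3], 0.92)]
jig [([557.4, -112.6, -2.9], 0.71)]
nest [([561.4, -
[... 519 characters left out ...]
782478368 [[ 0.02258396 -0.99958116  0.01809589]
 [-0.99220043 -0.02462936 -0.12219534]
 [ 0.12258985 -0.01519509 -0.99234109]] [   3.22646976  553.9679042  1277.33552402]
block [([548.9, 233.6, 8.1], 0.57), ([587.8, -203.1, 165.3], 0.24)]
tray [([534.5, 250.7, -1.2], 0.57)]
jig [([554.9, -114.3, -1.8], 0.89)]
nest [([555.5, -113.7, 22.0], 0.9)]
keeper_hinge [([572.2, -168.3, 46.7], 0.74), ([546.9, 230.4, 7.1], 0.72), ([634.0, -367.4, 2.2], 0.29)]
keeper_end [([586.2, -205.3, 165.5], 0.77)]
ingot [([505.6, 233.7, 7.5], 0.57)]
crown []
slab [([508.3, 278.0, 7.1], 0.6)]
cast_a [([685.7, 16.7, 0.1], 0.7), ([449.5, 34.6, 3.6], 0.69)]
cast_b [([685.7, 16.7, 0.1], 0.7), ([449.5, 34.6, 3.6], 0.69)]
```

View pics/scene0.png

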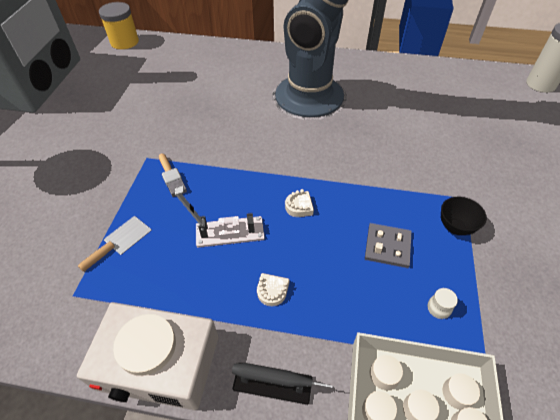

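View pics/top0.png

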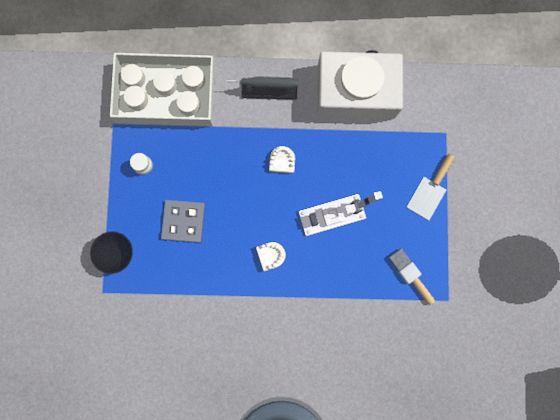

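```bash
python3 - <<'E'
from h import *
out=[]
for n,b in [('top',(175,215,290,320)),('scene',(0,0,0,0))]:
    c=viewer.read_camera(n)
    im=cv2.cvtColor(c['img'],cv2.COLOR_RGB2BGR)
    for k,P in [('tray',(533,250,10)),('jig',(556,-113,25))]:
        u,v=proj(c,P).astype(int); print(n,k,u,v)
        w,hh=(40,30) if k=='tray' else (66,50)
        cr=im[max(0,v-hh):v+hh,max(0,u-w):u+w]
        print(max(0,u-w),max(0,v-hh)); out.append(cv2.resize(cr,(400,300),interpolation=cv2.INTER_CUBIC))
m=np.vstack([np.hstack(out[:2]),np.hstack(out[2:])]); cv2.imwrite('pics/crop0.png',m)
E
```

```text
top tray 183 219
143 189
top jig 333 212
267 162
scene tray 387 244
347 214
scene jig 228 226
162 176
```

View pics/crop0.png

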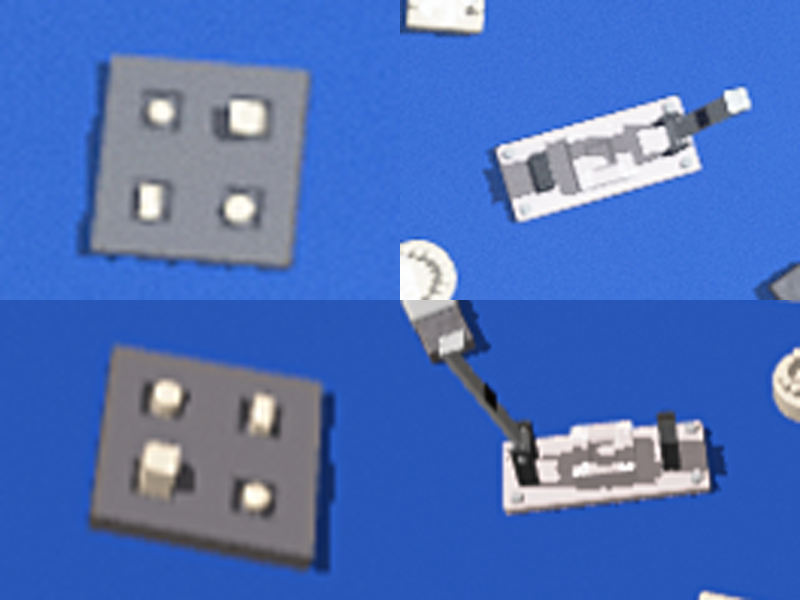

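The tray is centred near (183,221) in the top view, with the tall block at its upper right (192,212). The jig is near (333,214), and its keeper leans away toward (377,196). Next I'll fit the tray, jig and block poses at sub-pixel level in both views.

```bash
cat > fit.py <<'E'
from h import *
from scipy.optimize import minimize
def box(cx,cy,z0,z1,lx,ly):
    return np.array([[cx+sx*lx/2,cy+sy*ly/2,z] for sx in(-1,1) for sy in(-1,1) for z in(z0,z1)])
def keeper(th):
    P=[]
    e=np.array([0,np.cos(th),np.sin(th)]);n=np.array([0,-np.sin(th),np.cos(th)]);o=np.array([0,-58,47.5])
    s=np.array([o+e*a+n*b+np.array([x,0,0]) for a in(0,122) for b in(-2.5,2.5) for x in(-8,8)])
    q=np.array([o+e*a+n*b+np.array([x,0,0]) for a in(117,122) for b in(-10.5,2.5) for x in(-8,8)])
    return [s,q]
def render(c,parts,p,roi,S=8):
    u0,v0,u1,v1=roi;m=np.zeros(((v1-v0)*S,(u1-u0)*S),np.uint8)
    a=p[2];R=np.array([[np.cos(a),-np.sin(a),0],[np.sin(a),np.cos(a),0],[0,0,1]])
    for P in parts:
        W=P@R.T+np.array([p[0],p[1],0])
        q=np.array([proj(c,w) for w in W]); q=((q+0.5-[u0,v0])*S-0.5)
        h=cv2.convexHull((q*16).astype(np.int32).reshape(-1,1,2)); cv2.fillConvexPoly(m,h,255,shift=4)
    return cv2.resize(m,(u1-u0,v1-v0),interpolation=cv2.INTER_AREA)/255.
def obs(c,roi):
    u0,v0,u1,v1=roi;im=c['img'][v0:v1,u0:u1].astype(float)
    # saturation-based soft foreground: mat is strongly blue (also in shadow)
    r,b=im[...,0],im[...,2]
    ratio=r/(b+1)
    return ratio
if __name__=='__main__':
    cs={n:viewer.read_camera(n) for n in('top','scene')}
    for n,c in cs.items():
        for k,p0 in[('tray',(533,250.,-.06)),('jig',(556,-113.,.26))]:
            u,v=proj(c,(p0[0],p0[1],25)).astype(int);w=34 if k=='tray' else 60
            roi=(u-w,v-w,u+w,v+w);o=obs(c,roi)
            if k=='tray': f=np.clip((o-.3)/(.75-.3),0,1)
            else: f=np.clip((o-.3)/(.8-.3),0,1)
            cv2.imwrite(f'pics/m_{n}_{k}.png',(cv2.resize(f,None,fx=4,fy=4,interpolation=0)*255).astype(np.uint8))
            u_,v_=np.meshgrid(np.arange(2*w),np.arange(2*w))
            best=None
            def cost(p):
                parts=[box(0,0,0,13,96,96)] if k=='tray' else [box(0,0,0,10,64,156),box(0,0,10,30,46,46),box(0,-58,10,50,30,10),box(0,50,10,48,30,14)]+keeper(p[3])
                m=render(c,parts,p,roi)
                # restrict to neighbourhood of the model
                W=cv2.dilate((m>0).astype(np.uint8),np.ones((7,7)))
                return np.abs(m-f)[W>0].sum()
            x0=np.array(list(p0)+([2.] if k=='jig' else []))
            sim=np.vstack([x0]+[x0+np.eye(len(x0))[i]*([5,5,.06,.15][i]) for i in range(len(x0))])
            r=minimize(cost,x0,method='Nelder-Mead',options=dict(initial_simplex=sim,xatol=.02,fatol=.05,maxiter=300))
            print(n,k,r.x.round(3),round(r.fun,1))
            parts=[box(0,0,0,13,96,96)] if k=='tray' else [box(0,0,0,10,64,156),box(0,0,10,30,46,46),box(0,50,10,48,30,14)]+keeper(r.x[3])
            m=render(c,parts,r.x,roi)
            im=cv2.resize(cv2.cvtColor(c['img'][roi[1]:roi[3],roi[0]:roi[2]],cv2.COLOR_RGB2BGR),(400,400),interpolation=cv2.INTER_CUBIC)
            mm=cv2.resize(m,(400,400));E=cv2.Canny((mm*255).astype(np.uint8),80,160);im[E>0]=(0,0,255)
            cs[n][k]=im
    cv2.imwrite('pics/fit.png',cv2.resize(np.vstack([np.hstack([cs[n][k] for k in('tray','jig')]) for n in cs]),(600,600)))
E
python3 fit.py
```

```text
top tray [ 5.29307e+02  2.52976e+02 -5.80000e-02] 18.3
top jig [ 5.54001e+02 -1.11916e+02  3.10000e-01  1.86200e+00] 53.4
scene tray [ 5.29860e+02  2.51645e+02 -5.50000e-02] 33.4
scene jig [ 5.54978e+02 -1.12753e+02  3.18000e-01  1.84900e+00] 174.6
```

View pics/fit.png

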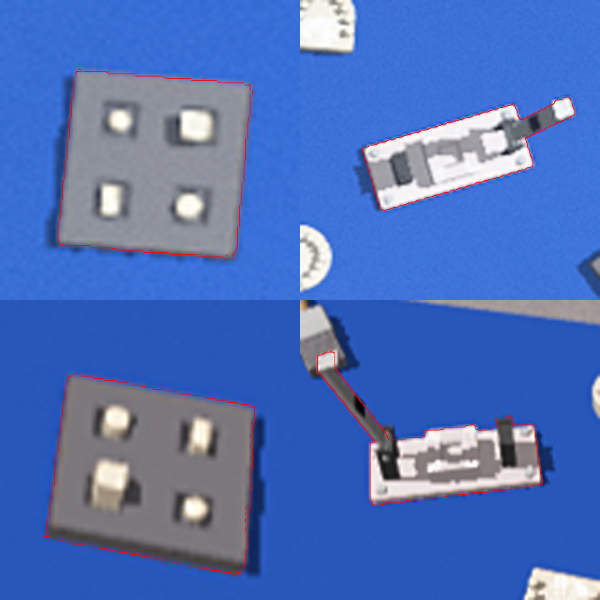

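The fitted outlines match the tray and jig edges in both views and agree to about 1.5 mm. Next is the block itself.

```bash
cat > fb.py <<'E'
from fit import *
for n in('top','scene'):
    c=viewer.read_camera(n)
    u,v=proj(c,(550,229,17)).astype(int);w=11;roi=(u-w,v-w,u+w,v+w)
    im=c['img'][v-w:v+w,u-w:u+w].astype(float)
    rb=im[...,0]-im[...,2]; br=im[...,0]
    print(n);print(br[4:18,3:19].astype(int)); print(rb[4:18,3:19].astype(int))
    f=np.clip((im[...,0]-im[...,2])/12.,0,1)
    for g,f in(('bright',np.clip((br-115)/(210-115),0,1)),('rb',np.clip(rb/22.,0,1))):
        def cost(p):
            return np.abs(render(c,[box(0,0,13 if n=='top' else 10,28,14,14)],p,roi)-f).sum()
        r=min((minimize(cost,x0,method='Nelder-Mead',options=dict(initial_simplex=np.array([x0,x0+[4,0,0],x0+[0,4,0],x0+[0,0,.15]]),xatol=.02,fatol=.01)) for x0 in(np.array([550,229,-.06]),np.array([547,231,-.2]),np.array([548,229,.1]))),key=lambda r:r.fun)
        print(n,g,r.x.round(2),r.fun)
E
python3 fb.py
```

```text
top
[[142 140 141 142 142 139 139 139 142 143 144 144 143 140 142 145]
 [138 145 141 145 140 146 142 141 139 140 144 141 140 142 146 141]
 [145 144 141 146 142 135 142 144 142 141 140 145 146 146 143 142]
 [142 141 140 142 141 115 109 108 106 110 120 126 128 139 145 143]
 [144 142 142 144 136 211 239 237 219 197 180 132  91 120 143 140]
 [142 128 116 114 104 241 255 253 249 247 246 195  99 118 141 144]
 [144 110  83  81  61 235 253 248 248 250 250 219 123 118 149 146]
 [145 114  89  87  72 236 254 247 247 250 246 214 126 122 142 143]
 [144 113  88  92  77 237 254 249 249 251 242 202 128 127 144 147]
 [146 113  88  87  80 210 242 252 255 255 242 190 126 126 144 145]
 [146 113  82  87  77 131 166 195 211 216 187 147 109 125 144 140]
 [146 131 103  89  76  80  82  83 101 114 115 109 103 133 145 142]
 [143 145 134 125 126 125 122 127 130 139 134 133 132 137 143 144]
 [144 141 144 145 144 144 144 148 146 144 146 145 147 140 143 143]]
[[-13 -15 -16 -14 -13 -17 -14 -16 -13 -15 -13 -14 -15 -17 -14 -14]
 [-16 -15 -14 -15 -16 -11 -12 -14 -15 -16 -14 -15 -15 -13 -14 -13]
 [-13 -14 -15 -14 -15 -
[... 1999 characters left out ...]
-1  0]
 [ 0  0 -1  0 -2  4 33 34 35 37 35 33 17  1 -1  0]
 [ 0 -1  1 -1 -2 13 37 26 25 28 28 30 28  3 -2 -1]
 [ 1  0  0 -2  0 25 33 25 25 24 26 29 34  1 -2  0]
 [ 0  0 -1 -2  4 32 33 25 24 26 26 28 35  2 -2 -1]
 [ 0 -1 -1 -2  7 35 40 37 32 28 22 18 30  2 -1  0]
 [ 0  0  0 -1 11 38 34 35 38 39 38 34 20 -1 -2  0]
 [-1 -1 -1 -2 11 38 33 31 31 31 33 32  8 -2 -1  0]
 [ 0  0 -1 -2 10 36 33 31 31 32 32 28  3 -2  0  1]
 [ 0  0 -1 -1 15 34 34 32 31 33 33 16 -1 -1  0  0]
 [ 1 -1  0 -1 10 22 24 28 28 33 32  4 -1 -1 -1  0]
 [-1  0  0  0 -1  5  4 12 14 19 21  1 -1  0  0 -1]]
scene bright [ 5.4945e+02  2.2819e+02 -1.3000e-01] 49.89824561403508
scene rb [5.5015e+02 2.2811e+02 6.0000e-02] 27.118538324420676
```

```bash
cat > go.py <<'E'
import sys; from h import *
from scipy.spatial.transform import Rotation as Ro
# usage: go.py x y z jawangle_deg  -> slide (m), angular from the measured pose; tool pointing down
x,y,z,a=map(float,sys.argv[1:5])
s=readout.sense();R=Ro.from_quat(s['orientation']);p=s['eef_pos']
t=np.radians(a);ya=np.array([np.cos(t),np.sin(t),0]);za=np.array([0,0,-1.]);G=Ro.from_matrix(np.c_[np.cross(ya,za),ya,za])
print('pos',p.round(1),'jaw',np.degrees(np.arctan2(*R.as_matrix()[[1,0],1])).round(1),'t',round(s['time'],2),'w',round(s['width'],1),'F',s['ft_force'].round(1),'j7',s['joint_positions'][6].round(2))
print('slide',(R.inv().apply(np.array([x,y,z])-p)/1000).round(4).tolist(),'ang',(R.inv()*G).as_rotvec().round(4).tolist())
E
python3 go.py 550 229 290 0
```

```text
pos [167.5 653.9 404.7] jaw 75.6 t 1.5 w 85.1 F [-0.8  0.4  0.9] j7 -0.08
slide [-0.476, -0.3167, 0.1147] ang [0.0, -0.0, 1.3201]
```

Request:
step_arm --fingers '[0.4,0.4,0.4,0.4,0.4]' --slide '[[-0.476,-0.317,0.115],[-0.476,-0.317,0.115],[-0.476,-0.317,0.115],[-0.476,-0.317,0.115],[-0.476,-0.317,0.115]]' --angular '[[0,0,1.32],[0,0,1.32],[0,0,1.32],[0,0,1.32],[0,0,1.32]]'

```text
time: 1.92
eef_pos: [305.1, 500.4, 363.6]
orientation: [0.427, 0.904, 0.0, -0.0]
ft_force: [0.6, 0.3, 0.2]
width: 34.1
```

```bash
python3 go.py 550 229 290 0
```

```text
pos [305.1 500.4 363.6] jaw 39.5 t 1.92 w 34.1 F [0.6 0.3 0.2] j7 -0.36
slide [-0.3653, 0.0164, 0.0735] ang [0.0005, -0.0006, 0.6891]
```

Request:
step_arm --fingers '[0.4,0.4,0.4,0.4,0.4]' --slide '[[-0.365,0.016,0.073],[-0.365,0.016,0.073],[-0.365,0.016,0.073],[-0.365,0.016,0.073],[-0.365,0.016,0.073]]' --angular '[[0,0,0.689],[0,0,0.689],[0,0,0.689],[0,0,0.689],[0,0,0.689]]'

```text
time: 2.33
eef_pos: [442.6, 349.5, 322.9]
orientation: [0.684, 0.729, 0.001, -0.0]
ft_force: [0.3, 1.0, -1.0]
width: 34.1
```

```bash
python3 go.py 550 229 230 0
```

```text
pos [442.6 349.5 322.9] jaw 3.7 t 2.33 w 34.1 F [ 0.3  1.  -1. ] j7 -0.54
slide [-0.1272, 0.0994, 0.0929] ang [0.0006, -0.0009, 0.0642]
```

Request:
step_arm --fingers '[0.4,0.4,0.4,0.4,0.4]' --slide '[[-0.127,0.099,0.093],[-0.127,0.099,0.093],[-0.127,0.099,0.093],[-0.127,0.099,0.093],[-0.127,0.099,0.093]]' --angular '[[0,0,0.064],[0,0,0.064],[0,0,0.064],[0,0,0.064],[0,0,0.064]]'

```text
time: 2.75
eef_pos: [551.5, 226.4, 227.7]
orientation: [0.707, 0.707, -0.001, 0.001]
ft_force: [0.3, -0.7, 0.0]
width: 33.9
```

```bash
cat > look.py <<'E'
import sys;from h import *
tag=sys.argv[1];P=np.array(list(map(float,sys.argv[2:5])));w=int(sys.argv[5])
o=[]
for n in('top','scene'):
    c=viewer.read_camera(n);u,v=proj(c,P).astype(int);u=min(max(u,w),560-w);v=min(max(v,w),420-w)
    o.append(cv2.resize(cv2.cvtColor(c['img'][v-w:v+w,u-w:u+w],cv2.COLOR_RGB2BGR),(400,400),interpolation=cv2.INTER_CUBIC));print(n,'crop origin',u-w,v-w,'scale',400/(2*w))
cv2.imwrite(f'pics/{tag}.png',np.hstack(o))
E
python3 look.py a 550 229 30 40; python3 go.py 550 229 190 0
```

```text
top crop origin 151 171 scale 5.0
scene crop origin 339 204 scale 5.0
pos [551.  226.9 228. ] jaw -0.1 t 2.85 w 34.2 F [-1.  -0.1 -1.2] j7 -0.25
slide [0.0022, -0.001, 0.038] ang [-0.0015, 0.0037, -0.0011]
```

View pics/a.png

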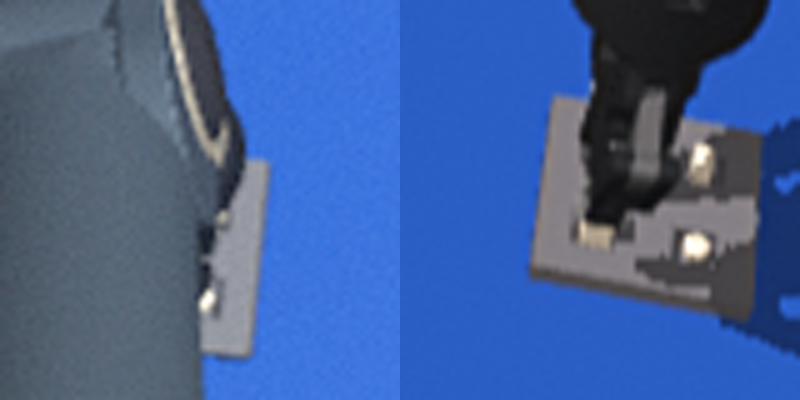

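The scene view shows the fingers straddling the block at about (458,245), clear of the neighbouring pieces. I'll lower in two stages and correct the 2 mm offset.

Request:
step_arm --fingers '[0.4,0.4,0.4,0.4]' --slide '[[0.002,-0.001,0.015],[0.002,-0.001,0.03],[0.002,-0.001,0.03],[0.002,-0.001,0.03]]' --angular '[[0,0,0],[0,0,0],[0,0,0],[0,0,0]]'

```text
time: 3.18
eef_pos: [547.6, 234.4, 199.8]
orientation: [0.704, 0.71, -0.0, -0.001]
ft_force: [-0.7, 0.2, 0.5]
width: 34.3
```

```bash
python3 go.py 550 229 189.5 0
```

```text
pos [547.6 234.4 199.8] jaw 0.4 t 3.18 w 34.3 F [-0.7  0.2  0.5] j7 -0.24
slide [-0.0054, 0.0024, 0.0103] ang [-0.0011, -0.0004, 0.0078]
```

Request:
step_arm --fingers '[0.4,0.4]' --slide '[[-0.0054,0.0024,0],[-0.0054,0.0024,0]]' --angular '[[0,0,0.008],[0,0,0.008]]'

```text
time: 3.35
eef_pos: [551.5, 227.2, 201.1]
orientation: [0.708, 0.706, 0.001, 0.001]
ft_force: [0.2, -0.1, 0.4]
width: 34.2
```

```bash
python3 look.py b 550 229 30 40;  python3 go.py 550 229 189.5 0
```

```text
top crop origin 151 171 scale 5.0
scene crop origin 339 204 scale 5.0
pos [551.1 227.7 200.9] jaw -0.2 t 3.45 w 34.2 F [ 0.1 -0.1  0.5] j7 -0.24
slide [0.0013, -0.0012, 0.0114] ang [0.0017, -0.0008, -0.0026]
```

View pics/b.png

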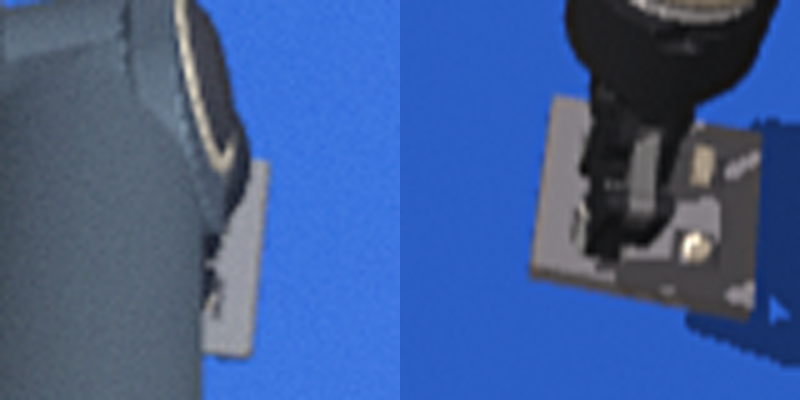

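Request:
step_arm --fingers '[0.4,0.4,0.4,0.4,0.4]' --slide '[[0,0,0.004],[0,0,0.008],[0,0,0.011],[0,0,0.011],[0,0,0.011]]' --angular '[[0,0,0],[0,0,0],[0,0,0],[0,0,0],[0,0,0]]'

```text
time: 3.87
eef_pos: [550.5, 227.9, 188.4]
orientation: [0.708, 0.706, -0.0, -0.0]
ft_force: [-0.1, 0.7, 0.2]
width: 34.2
```

```bash
python3 go.py 550 229 189.5 0
```

```text
pos [550.5 227.9 188.4] jaw -0.1 t 3.87 w 34.2 F [-0.1  0.7  0.2] j7 -0.23
slide [0.0011, -0.0006, -0.0011] ang [-0.0008, 0.0003, -0.0019]
```

Request:
step_arm --fingers '[0.4,0.1,0.1,0.1,0.1]' --slide '[[0.001,0,-0.0012],[0.001,0,-0.0012],[0.001,0,-0.0012],[0.001,0,-0.0012],[0.001,0,-0.0012]]' --angular '[[0,0,0],[0,0,0],[0,0,0],[0,0,0],[0,0,0]]' --grip_force 30

```text
time: 4.28
eef_pos: [550.8, 229.0, 190.3]
orientation: [0.708, 0.706, 0.0, -0.0]
ft_force: [0.1, -0.0, 3.1]
width: 12.9
```

Request:
step_arm --fingers '[0.0,0.0,0.0]' --slide '[[0,0,0],[0,0,0],[0,0,0]]' --angular '[[0,0,0],[0,0,0],[0,0,0]]'

```text
time: 4.53
eef_pos: [550.8, 229.0, 190.3]
orientation: [0.708, 0.706, 0.0, -0.0]
ft_force: [-0.8, 0.5, 4.1]
width: 13.2
```

Request:
step_arm --fingers '[0.0,0.0,0.0,0.0,0.0]' --slide '[[0,0,-0.006],[0,0,-0.03],[0,0,-0.07],[0,0,-0.07],[0,0,-0.07]]' --angular '[[0,0,0],[0,0,0],[0,0,0],[0,0,0],[0,0,0]]'

```text
time: 4.95
eef_pos: [551.6, 228.9, 262.4]
orientation: [0.708, 0.706, 0.002, 0.001]
ft_force: [-0.3, 0.3, -1.1]
width: 12.4
```

```bash
python3 look.py c 550 229 60 40;  python3 go.py 554.5 -112.3 270 18
```

```text
top crop origin 149 169 scale 5.0
scene crop origin 342 196 scale 5.0
pos [550.2 228.7 259.6] jaw -0.1 t 5.05 w 12.9 F [ 0.3  0.7 -0.8] j7 -0.27
slide [-0.341, 0.0049, -0.0103] ang [-0.001, 0.0001, -0.3161]
```

View pics/c.png

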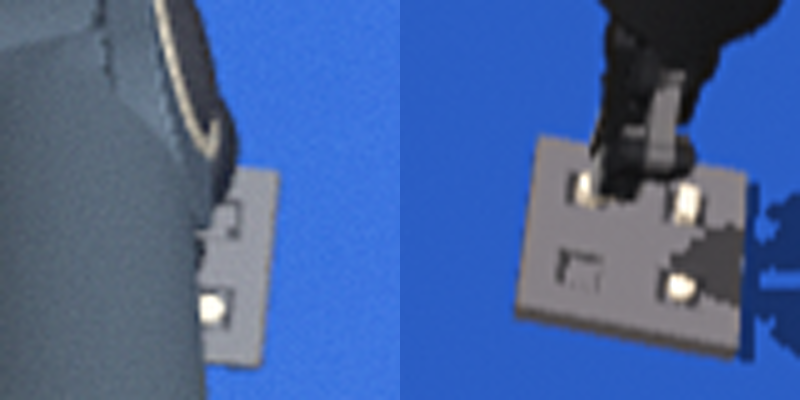

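The pocket is empty at crop (580,270) and the other three pieces are untouched. The width reads 12.9 mm, so the block is held. Moving to the jig.

Request:
step_arm --fingers '[0.0,0.0,0.0,0.0,0.0]' --slide '[[-0.341,0.005,-0.01],[-0.341,0.005,-0.01],[-0.341,0.005,-0.01],[-0.341,0.005,-0.01],[-0.341,0.005,-0.01]]' --angular '[[0,0,-0.316],[0,0,-0.316],[0,0,-0.316],[0,0,-0.316],[0,0,-0.316]]'

```text
time: 5.47
eef_pos: [552.3, 18.8, 264.6]
orientation: [0.588, 0.809, -0.001, -0.001]
ft_force: [1.0, 0.6, -0.2]
width: 13.3
```

```bash
python3 go.py 554.5 -112.3 262 18
```

```text
pos [552.3  18.8 264.6] jaw 18.0 t 5.47 w 13.3 F [ 1.   0.6 -0.2] j7 0.36
slide [-0.1253, -0.0385, 0.0027] ang [-0.0031, -0.0007, 0.0004]
```

Request:
step_arm --fingers '[0.0,0.0,0.0,0.0,0.0]' --slide '[[-0.04,-0.012,0.002],[-0.08,-0.025,0.002],[-0.11,-0.035,0.002],[-0.125,-0.0385,0.002],[-0.125,-0.0385,0.002]]' --angular '[[0,0,0],[0,0,0],[0,0,0],[0,0,0],[0,0,0]]'

```text
time: 5.88
eef_pos: [554.1, -115.5, 262.8]
orientation: [0.591, 0.807, -0.002, -0.0]
ft_force: [-0.2, 0.0, 0.1]
width: 12.7
```

Request:
step_arm --fingers '[0.0,0.0]' --slide '[[0,0,0],[0,0,0]]' --angular '[[0,0,0],[0,0,0]]'

```text
time: 6.05
eef_pos: [555.1, -108.7, 263.0]
orientation: [0.587, 0.809, -0.0, -0.001]
ft_force: [-0.0, 1.4, -0.7]
width: 13.0
```

```bash
python3 go.py 554.5 -112.3 245 18;python3 look.py d 554 -112 60 50
```

```text
pos [ 555.1 -108.7  263. ] jaw 18.1 t 6.05 w 13.0 F [-0.   1.4 -0.7] j7 0.6
slide [-0.0033, -0.0016, 0.018] ang [-0.0018, -0.002, 0.0015]
top crop origin 284 161 scale 4.0
scene crop origin 177 166 scale 4.0
```

View pics/d.png

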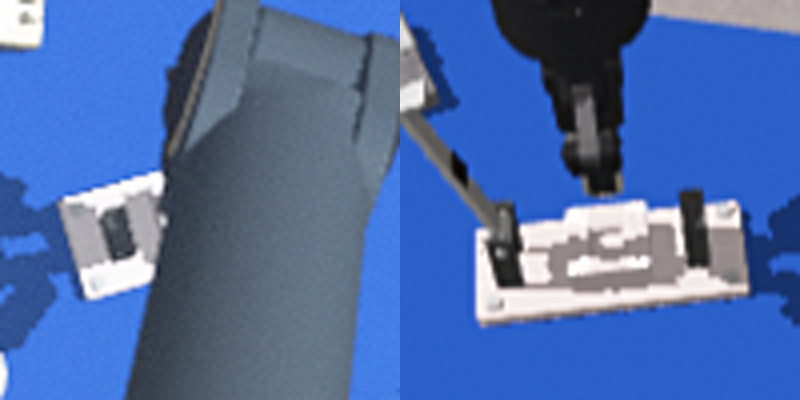

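The held block shows at crop (605,185), above the nest block. I'll lower it to just above the nest mouth and settle there.

Request:
step_arm --fingers '[0.0,0.0,0.0,0.0,0.0]' --slide '[[0,0,0.01],[0,0,0.02],[0,0,0.03],[0,0,0.038],[0,0,0.038]]' --angular '[[0,0,0],[0,0,0],[0,0,0],[0,0,0],[0,0,0]]'

```text
time: 6.57
eef_pos: [554.4, -109.6, 223.6]
orientation: [0.588, 0.809, -0.001, -0.002]
ft_force: [-0.1, -0.2, -0.4]
width: 12.9
```

Request:
step_arm --fingers '[0.0,0.0]' --slide '[[0,0,0],[0,0,0]]' --angular '[[0,0,0],[0,0,0]]'

```text
time: 6.73
eef_pos: [555.5, -110.3, 226.0]
orientation: [0.588, 0.809, -0.0, 0.0]
ft_force: [0.1, -1.2, 0.4]
width: 13.0
```

```bash
python3 go.py 554.5 -112.3 219 18;python3 look.py e 554 -112 40 30;python3 go.py 554.5 -112.3 219 18
```

```text
pos [ 555.5 -110.3  226. ] jaw 18.0 t 6.73 w 13.0 F [ 0.1 -1.2  0.4] j7 0.62
slide [-0.0016, -0.0016, 0.007] ang [0.0001, 0.0001, -0.0003]
top crop origin 303 182 scale 6.666666666666667
scene crop origin 198 191 scale 6.666666666666667
pos [ 555.6 -110.3  226.5] jaw 18.0 t 6.83 w 12.8 F [ 0.2 -0.3 -1.2] j7 0.62
slide [-0.0016, -0.0017, 0.0075] ang [0.0009, 0.0004, -0.0003]
```

View pics/e.png

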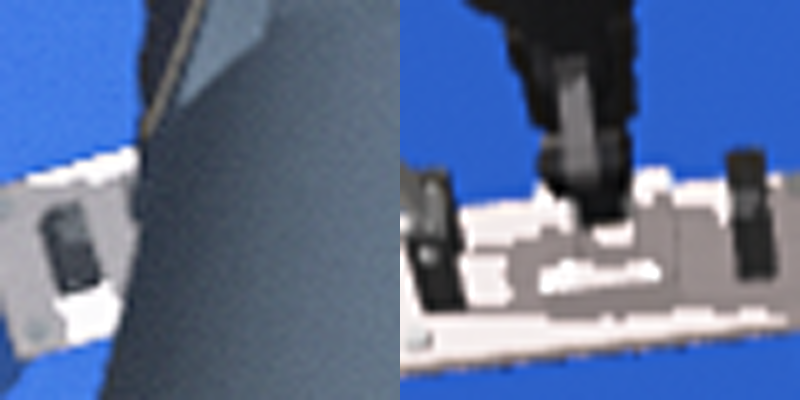

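Offset from the nest is now 1.6 mm in each axis. I'll correct that and descend in stages, watching the force.

Request:
step_arm --fingers '[0.0,0.0,0.0,0.0,0.0]' --slide '[[-0.0016,-0.0016,0.002],[-0.0016,-0.0016,0.004],[-0.0016,-0.0016,0.007],[-0.0016,-0.0016,0.01],[-0.0016,-0.0016,0.012]]' --angular '[[0,0,0],[0,0,0],[0,0,0],[0,0,0],[0,0,0]]'

```text
time: 7.25
eef_pos: [554.2, -112.1, 213.6]
orientation: [0.588, 0.809, -0.0, -0.0]
ft_force: [-0.9, 0.9, -0.3]
width: 13.3
```

Request:
step_arm --fingers '[0.0,0.0,0.0]' --slide '[[0,0,0.002],[0,0,0.002],[0,0,0.002]]' --angular '[[0,0,0],[0,0,0],[0,0,0]]'

```text
time: 7.5
eef_pos: [554.3, -112.1, 211.9]
orientation: [0.588, 0.809, -0.0, -0.0]
ft_force: [-0.4, -0.5, -0.2]
width: 13.2
```

```bash
python3 go.py 554.5 -112.3 207 18
```

```text
pos [ 554.3 -112.1  211.9] jaw 18.0 t 7.5 w 13.2 F [-0.4 -0.5 -0.2] j7 0.63
slide [-0.0002, 0.0002, 0.0049] ang [-0.0003, -0.0002, -0.0002]
```

Request:
step_arm --fingers '[0.0,0.0,0.0,0.0,0.0]' --slide '[[0,0,0.001],[0,0,0.002],[0,0,0.003],[0,0,0.004],[0,0,0.0045]]' --angular '[[0,0,0],[0,0,0],[0,0,0],[0,0,0],[0,0,0]]'

```text
time: 7.92
eef_pos: [554.3, -112.1, 207.4]
orientation: [0.588, 0.809, 0.0, -0.0]
ft_force: [-0.1, 0.4, -0.3]
width: 13.3
```

Request:
step_arm --fingers '[0.0,0.0,0.0]' --slide '[[0,0,0.001],[0,0,0.0015],[0,0,0.0015]]' --angular '[[0,0,0],[0,0,0],[0,0,0]]'

```text
time: 8.17
eef_pos: [554.3, -112.2, 205.9]
orientation: [0.588, 0.809, -0.0, -0.0]
ft_force: [0.3, -0.6, 0.1]
width: 13.0
```

```bash
python3 go.py 554.5 -112.3 205 18; python3 look.py f 554 -112 40 30
```

```text
pos [ 554.3 -112.2  205.9] jaw 18.0 t 8.17 w 13.0 F [ 0.3 -0.6  0.1] j7 0.64
slide [-0.0002, 0.0002, 0.0009] ang [-0.0002, -0.0002, -0.0001]
top crop origin 303 182 scale 6.666666666666667
scene crop origin 198 191 scale 6.666666666666667
```

View pics/f.png

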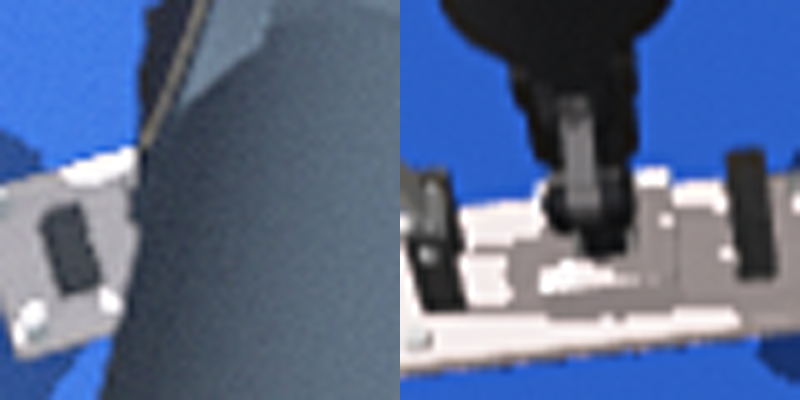

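No contact force, and the block's underside should be about 0.6 mm above the nest floor. Releasing.

Request:
step_arm --fingers '[0.25,0.3,0.4,0.4]' --slide '[[0,0,0.0005],[0,0,0.0005],[0,0,0.0005],[0,0,0.0005]]' --angular '[[0,0,0],[0,0,0],[0,0,0],[0,0,0]]'

```text
time: 8.6
eef_pos: [554.3, -112.2, 205.6]
orientation: [0.588, 0.809, 0.0, 0.0]
ft_force: [-0.3, -0.3, -1.2]
width: 34.1
```

Request:
step_arm --fingers '[0.4,0.4,0.4,0.4,0.4]' --slide '[[0,0,-0.01],[0,0,-0.035],[0,0,-0.07],[0,0,-0.08],[0,0,-0.08]]' --angular '[[0,0,0],[0,0,0],[0,0,0],[0,0,0],[0,0,0]]'

```text
time: 9.02
eef_pos: [555.5, -112.7, 289.5]
orientation: [0.588, 0.809, 0.002, 0.003]
ft_force: [0.3, -0.3, 0.4]
width: 34.1
```

```bash
python3 go.py 554.5 -112.3 205 18; python3 look.py g 554 -112 40 30
```

```text
pos [ 555.5 -112.7  289.5] jaw 18.0 t 9.02 w 34.1 F [ 0.3 -0.3  0.4] j7 0.6
slide [0.0009, -0.0014, 0.0845] ang [0.0071, 0.0029, -0.0004]
top crop origin 303 182 scale 6.666666666666667
scene crop origin 198 191 scale 6.666666666666667
```

View pics/g.png

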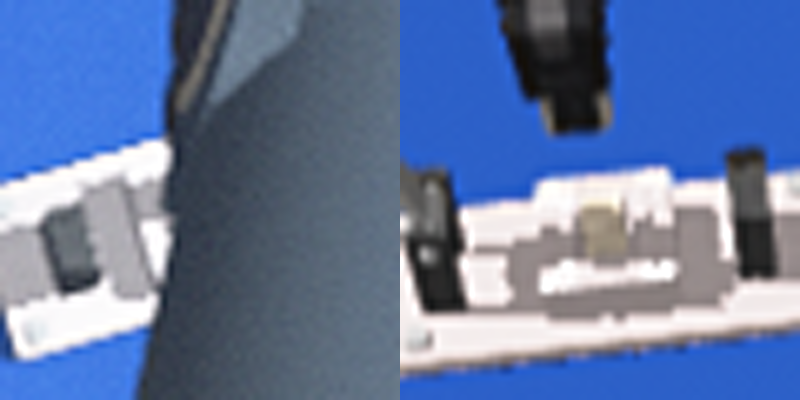

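The block stands upright in the nest at crop (605,232). Next I'll check its height by projection, close the fingers and go up behind the keeper.

Request:
step_arm --fingers '[0.0,0.0,0.0,0.0,0.0]' --slide '[[0,0,-0.035],[0,0,-0.07],[-0.04,0,-0.07],[-0.08,0,-0.07],[-0.12,0,-0.07]]' --angular '[[0,0,0],[0,0,0],[0,0,0],[0,0,0],[0,0,0]]'

```text
time: 9.53
eef_pos: [591.7, -226.5, 354.8]
orientation: [0.587, 0.81, 0.0, -0.001]
ft_force: [1.2, 0.7, -0.5]
width: 0.1
```

Request:
step_arm --fingers '[0.0,0.0]' --slide '[[-0.006,0,0],[-0.006,0,0]]' --angular '[[0,0,0],[0,0,0]]'

```text
time: 9.7
eef_pos: [592.5, -235.5, 353.6]
orientation: [0.59, 0.807, -0.001, -0.001]
ft_force: [-0.7, 1.1, 0.5]
width: -0.1
```

```bash
python3 go.py 593 -231.2 298 18; python3 - <<'E'
from fit import *
out=[]
for n in('top','scene'):
    c=viewer.read_camera(n);P=(560,-130,60);u,v=proj(c,P).astype(int);w=50
    im=cv2.resize(cv2.cvtColor(c['img'][v-w:v+w,u-w:u+w],cv2.COLOR_RGB2BGR),(400,400),interpolation=cv2.INTER_CUBIC)
    a=.314;Rm=np.array([[np.cos(a),-np.sin(a),0],[np.sin(a),np.cos(a),0],[0,0,1]])
    for z in(43,):
        q=[((proj(c,Rm@np.array([x,y,z])+[554.5,-112.3,0])-[u-w,v-w]+.5)*4).astype(int) for x,y in((-7,-7),(7,-7),(7,7),(-7,7))]
        cv2.polylines(im,[np.array(q)],True,(0,0,255),1)
    out.append(im)
    print(n,u-w,v-w)
cv2.imwrite('pics/i.png',np.hstack(out))
E
```

```text
pos [ 592.5 -235.5  353.6] jaw 17.7 t 9.7 w -0.1 F [-0.7  1.1  0.5] j7 0.77
slide [0.0039, 0.002, 0.0556] ang [-0.0035, 0.0001, -0.006]
top 291 159
scene 168 167
```

View pics/i.png

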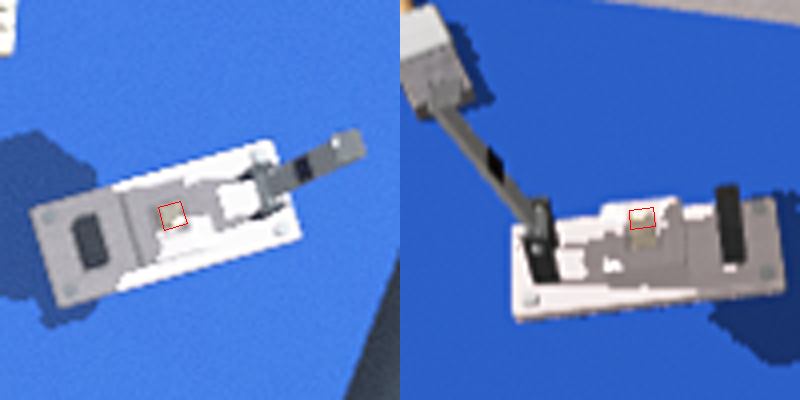

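```bash
python3 - <<'E'
from fit import *
out=[]
for n in('top','scene'):
    c=viewer.read_camera(n);P=(554.5,-112.3,36);u,v=proj(c,P).astype(int);w=16
    im=cv2.resize(cv2.cvtColor(c['img'][v-w:v+w,u-w:u+w],cv2.COLOR_RGB2BGR),(400,400),interpolation=0)
    a=.314;Rm=np.array([[np.cos(a),-np.sin(a),0],[np.sin(a),np.cos(a),0],[0,0,1]])
    for z,col in((43,(0,0,255)),(30,(0,200,0))):
        q=[((proj(c,Rm@np.array([x,y,z])+[554.5,-112.3,0])-[u-w,v-w]+.5)*12.5).astype(int) for x,y in((-7,-7),(7,-7),(7,7),(-7,7))]
        cv2.polylines(im,[np.array(q)],True,col,1)
    out.append(im)
cv2.imwrite('pics/j.png',np.hstack(out))
E
```

```text
(no output)
```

View pics/j.png

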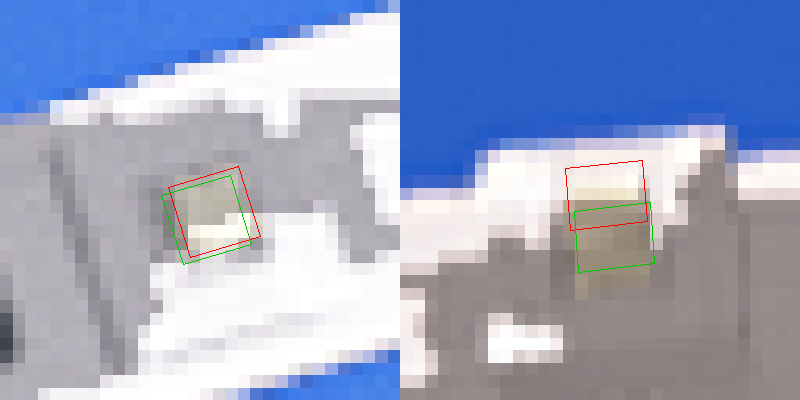

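The ivory block appears where a seated block should: bright top, lower face ending near crop (610,290), no higher than predicted. Lowering behind the keeper.

Request:
step_arm --fingers '[0.0,0.0,0.0,0.0,0.0]' --slide '[[0,0.001,0.02],[0,0.001,0.04],[0,0.001,0.055],[0,0.001,0.055],[0,0.001,0.055]]' --angular '[[0,0,0],[0,0,0],[0,0,0],[0,0,0],[0,0,0]]'

```text
time: 10.32
eef_pos: [594.1, -230.0, 299.9]
orientation: [0.587, 0.81, 0.0, -0.001]
ft_force: [0.8, -0.6, -0.5]
width: 0.3
```

```bash
python3 go.py 593 -231.2 298 18; python3 look.py k 575 -170 90 50
```

```text
pos [ 594.1 -230.   299.9] jaw 18.1 t 10.32 w 0.3 F [ 0.8 -0.6 -0.5] j7 0.79
slide [-0.0008, -0.0014, 0.0019] ang [-0.0014, -0.0019, 0.0021]
top crop origin 310 151 scale 4.0
scene crop origin 147 161 scale 4.0
```

View pics/k.png

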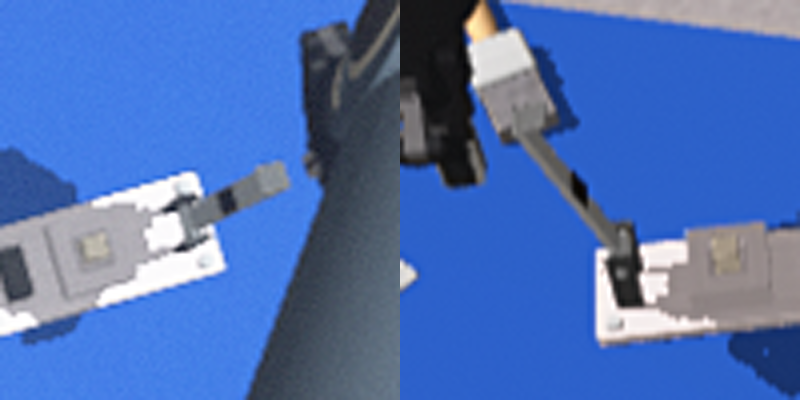

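Both views show the block seated square in the nest, and the fingers behind the keeper's end. Pushing it forward now.

Request:
step_arm --fingers '[0.0,0.0,0.0,0.0,0.0]' --slide '[[0.01,-0.001,0],[0.022,-0.001,0],[0.034,-0.001,0],[0.046,-0.001,0],[0.058,-0.001,0]]' --angular '[[0,0,0],[0,0,0],[0,0,0],[0,0,0],[0,0,0]]'

```text
time: 10.83
eef_pos: [575.5, -176.6, 303.6]
orientation: [0.588, 0.809, 0.001, 0.002]
ft_force: [0.6, -1.3, 2.6]
width: -0.0
```

```bash
python3 go.py 593 -231.2 298 18; python3 look.py l 565 -150 90 50
```

```text
pos [ 575.5 -176.6  303.6] jaw 18.0 t 10.83 w -0.0 F [ 0.6 -1.3  2.6] j7 0.71
slide [-0.0573, -0.0002, 0.0058] ang [0.004, 0.0031, -0.0002]
top crop origin 302 155 scale 4.0
scene crop origin 157 159 scale 4.0
```

View pics/l.png

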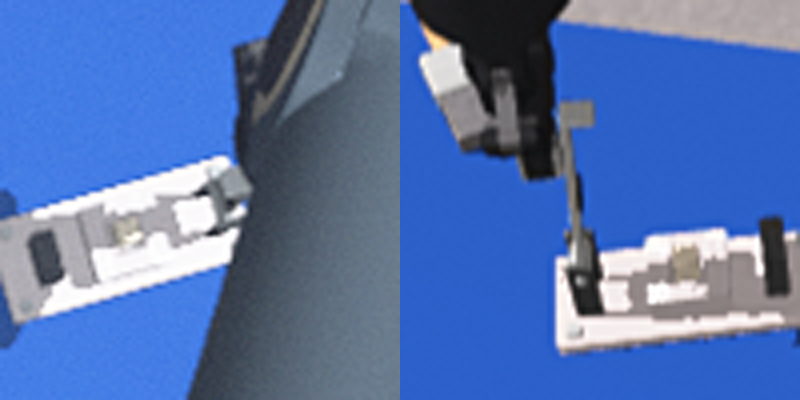

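The keeper is now about upright, with its nose at crop (575,112). Continuing the push.

Request:
step_arm --fingers '[0.0,0.0,0.0,0.0,0.0]' --slide '[[0.012,0,0.001],[0.024,0,0.003],[0.036,0,0.005],[0.048,0,0.008],[0.054,0,0.01]]' --angular '[[0,0,0],[0,0,0],[0,0,0],[0,0,0],[0,0,0]]'

```text
time: 11.35
eef_pos: [557.8, -122.9, 289.7]
orientation: [0.587, 0.81, -0.0, -0.001]
ft_force: [0.3, -0.8, 0.4]
width: 0.3
```

```bash
python3 go.py 554.5 -112.3 298 18; python3 look.py m 555 -110 90 50
```

```text
pos [ 557.8 -122.9  289.7] jaw 18.1 t 11.35 w 0.3 F [ 0.3 -0.8  0.4] j7 0.63
slide [0.0111, 0.0001, -0.0083] ang [-0.0015, -0.0021, 0.0022]
top crop origin 285 159 scale 4.0
scene crop origin 176 158 scale 4.0
```

View pics/m.png

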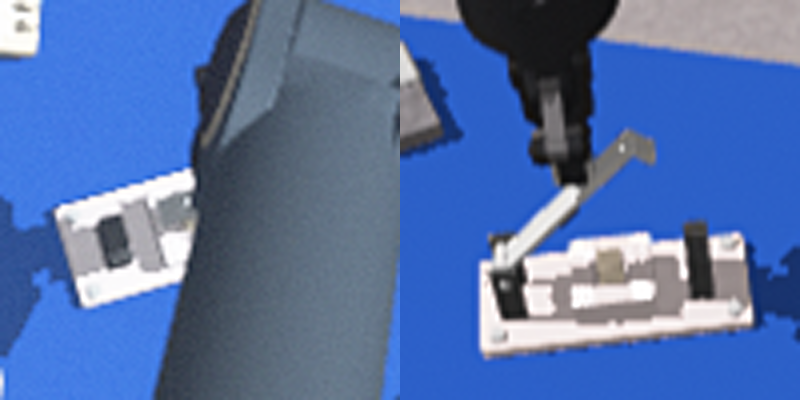

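The keeper is at about 50° with the fingers on its upper face. Now I'll follow the arc downward.

Request:
step_arm --fingers '[0.0,0.0,0.0,0.0,0.0]' --slide '[[0.011,0,0.012],[0.021,0,0.024],[0.031,0,0.036],[0.04,0,0.046],[0.044,0,0.054]]' --angular '[[0,0,0],[0,0,0],[0,0,0],[0,0,0],[0,0,0]]'

```text
time: 11.87
eef_pos: [544.7, -82.6, 235.6]
orientation: [0.588, 0.809, -0.0, -0.001]
ft_force: [0.8, 0.4, 0.6]
width: 0.2
```

Request:
step_arm --fingers '[0.0,0.0,0.0]' --slide '[[0.005,0,0.003],[0.005,0,0.006],[0.005,0,0.006]]' --angular '[[0,0,0],[0,0,0],[0,0,0]]'

```text
time: 12.12
eef_pos: [543.5, -78.9, 230.2]
orientation: [0.588, 0.809, -0.0, -0.0]
ft_force: [-0.3, -0.5, -0.6]
width: -0.0
```

```bash
python3 go.py 554.5 -112.3 223 18; python3 look.py n 555 -100 50 50
```

```text
pos [543.5 -78.9 230.2] jaw 18.0 t 12.12 w -0.0 F [-0.3 -0.5 -0.6] j7 0.58
slide [-0.0351, 0.0001, 0.0072] ang [-0.0005, -0.0001, -0.0001]
top crop origin 278 161 scale 4.0
scene crop origin 182 170 scale 4.0
```

View pics/n.png

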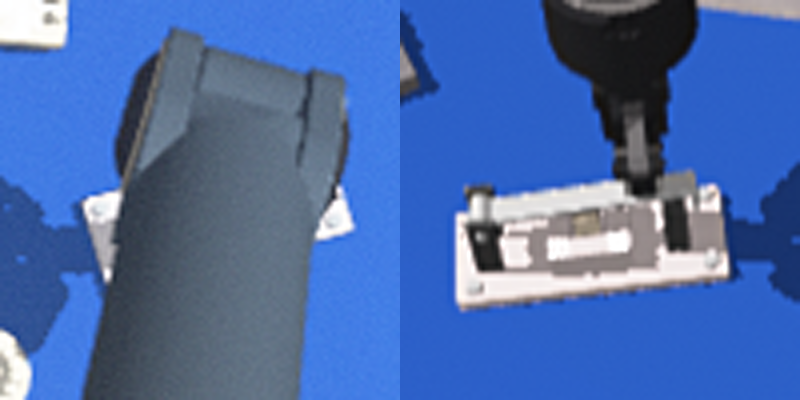

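The keeper is nearly level. I'll press it down slowly until I feel contact.

Request:
step_arm --fingers '[0.0,0.0,0.0,0.0,0.0]' --slide '[[0.002,0,0.002],[0.004,0,0.004],[0.004,0,0.006],[0.004,0,0.0075],[0.004,0,0.0075]]' --angular '[[0,0,0],[0,0,0],[0,0,0],[0,0,0],[0,0,0]]'

```text
time: 12.63
eef_pos: [542.4, -74.9, 223.4]
orientation: [0.588, 0.809, 0.0, -0.0]
ft_force: [-0.3, 1.2, 3.9]
width: -0.0
```

Request:
step_arm --fingers '[0.0,0.0,0.0]' --slide '[[0,0,0.001],[0,0,0.001],[0,0,0.001]]' --angular '[[0,0,0],[0,0,0],[0,0,0]]'

```text
time: 12.88
eef_pos: [542.4, -75.0, 223.2]
orientation: [0.588, 0.809, 0.0, -0.0]
ft_force: [-3.1, 1.3, 10.5]
width: 0.1
```

Firm contact with the tips at 50.2 mm, and the closed keeper's top should be at 50 mm. Retreating and checking.

Request:
step_arm --fingers '[0.0,0.0,0.0,0.0,0.0]' --slide '[[0,0,-0.01],[0,0,-0.04],[0,0,-0.08],[0,0,-0.12],[0,0,-0.15]]' --angular '[[0,0,0],[0,0,0],[0,0,0],[0,0,0],[0,0,0]]'

```text
time: 13.3
eef_pos: [542.4, -75.5, 375.5]
orientation: [0.588, 0.809, 0.001, 0.001]
ft_force: [-0.0, -0.6, 0.7]
width: -0.2
```

Request:
step_arm --fingers '[0.0,0.0,0.0,0.0,0.0]' --slide '[[0.04,0,0],[0.08,0,0],[0.12,0,0],[0.16,0,0],[0.2,0,0]]' --angular '[[0,0,0],[0,0,0],[0,0,0],[0,0,0],[0,0,0]]'

```text
time: 13.72
eef_pos: [479.5, 116.5, 372.7]
orientation: [0.588, 0.809, 0.0, 0.0]
ft_force: [1.0, 1.0, 0.3]
width: 0.0
```

Request:
step_arm --fingers '[0.0,0.0,0.0,0.0]' --slide '[[0.04,0,0],[0.08,0,0],[0.08,0,0],[0.08,0,0]]' --angular '[[0,0,0],[0,0,0],[0,0,0],[0,0,0]]'

```text
time: 14.05
eef_pos: [454.8, 193.6, 372.3]
orientation: [0.585, 0.811, 0.0, -0.0]
ft_force: [0.6, -0.4, 0.6]
width: -0.1
```

```bash
python3 look.py o 554 -112 45 45; python3 - <<'E'
from fit import *
out=[]
for n in('top','scene'):
    c=viewer.read_camera(n);save(c,f'end_{n}.png')
    for k in('keeper_end','keeper_hinge','tray','cast_a','slab','ingot','crown'):
        print(n,k,[(toworld(c,q['point']).round(1).tolist(),round(q['confidence'],2)) for q in spot_point(n,k)[:2]])
    P=(554.5,-112.3,40);u,v=proj(c,P).astype(int);w=42
    im=cv2.resize(cv2.cvtColor(c['img'][v-w:v+w,u-w:u+w],cv2.COLOR_RGB2BGR),(400,400),interpolation=0)
    a=.314;Rm=np.array([[np.cos(a),-np.sin(a),0],[np.sin(a),np.cos(a),0],[0,0,1]])
    q=[((proj(c,Rm@np.array([x,y,50])+[554.5,-112.3,0])-[u-w,v-w]+.5)*400/84).astype(int) for x,y in((-8,-58),(8,-58),(8,64),(-8,64))]
    cv2.polylines(im,[np.array(q)],True,(0,0,255),1);out.append(im)
cv2.imwrite('pics/p.png',np.hstack(out))
E
```

```text
top crop origin 288 167 scale 4.444444444444445
scene crop origin 183 175 scale 4.444444444444445
top keeper_end [([539.0, -51.0, 53.6], 0.83), ([530.8, 252.9, -0.2], 0.57)]
top keeper_hinge [([571.4, -168.2, 49.4], 0.88), ([406.7, -309.7, -1.0], 0.73)]
top tray [([530.9, 250.5, -0.2], 0.61)]
top cast_a [([687.6, 12.8, 4.4], 0.83), ([448.2, 39.2, 3.8], 0.7)]
top slab [([570.9, -166.6, 48.9], 0.48)]
top ingot [([664.6, 356.4, 1.5], 0.23)]
top crown []
scene keeper_end [([537.5, -49.5, 49.2], 0.94)]
scene keeper_hinge [([571.7, -171.4, 46.3], 0.87)]
scene tray [([528.4, 252.6, 2.6], 0.94)]
scene cast_a [([455.1, 35.2, -2.5], 0.93), ([685.4, 12.4, -3.5], 0.63)]
scene slab [([510.2, 275.3, 5.5], 0.41)]
scene ingot [([448.1, 411.2, -1.2], 0.74), ([504.7, 229.0, 3.5], 0.61)]
scene crown [([447.0, 407.3, -0.5], 0.52), ([552.4, 273.4, 7.1], 0.37)]
```

View pics/o.png

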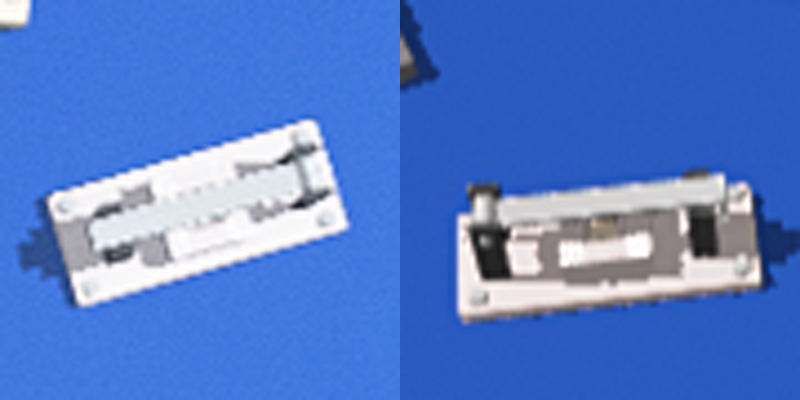

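View pics/p.png

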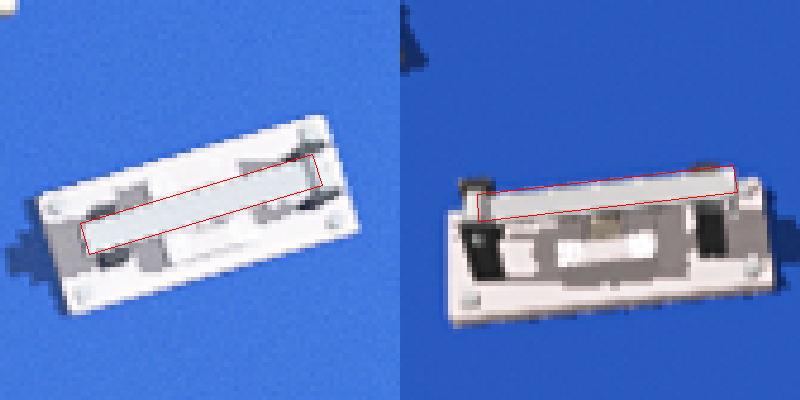

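View pics/end_scene.png

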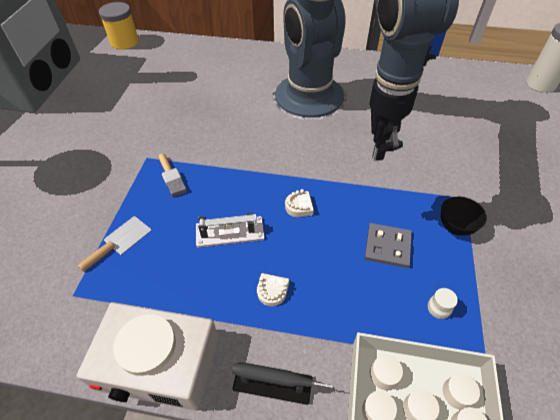

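The keeper lies between the catch cheeks and matches its predicted closed outline in both views. The three other pieces and the bystanders are where they were, so I'm handing in.

```bash
python3 -c "
from h import *
s=readout.sense();print(s['time'],s['ft_force'].round(1));print(job.hand_in())"
```

```text
14.95 [ 0.7  0.8 -0.7]
the job is handed in; nothing more can be done
None
```

The ceramic block is seated upright in the jig's nest and released, and the keeper is closed over it in its catch. I handed the job in at about 15 s of the 48 s allowed.

- **Block:** I lowered it until its underside was about 0.6 mm above the nest floor with no contact force, then let go. In both views it stands square in the nest, about where a fully seated block should appear. In the scene view it sits about 2 mm lower than predicted, within the calibration error. I did not press it down afterwards.
- **Keeper:** I pushed it over from behind, then down with the closed fingertips. It stopped firmly at about 10 N with its top at 50.2 mm, against the 50 mm expected when closed. The keeper-end detector read 49.2 mm in one view and 53.6 mm in the other, within its roughly 4 mm error. The predicted closed outline lies over the strap in both pictures.
- **Everything else:** the ingot, crown and slab are still in their pockets, and the last scene picture shows none of the bystanders moved. The arm was clear of everything at hand-in.
- **Disagreements:** some detections in the last pictures were wrong, such as "ingot" reported out by the bowl and "slab" at the hinge post. I relied on the pictures instead.

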